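Lock the grinder ring, mesh the cup and hold it down to run

ROBOT

A 6-joint arm with a two-finger parallel gripper is mounted at the origin on the work surface. World frame = base frame: x ahead of the robot, y to its left, z up, the work surface at z = 0. Lengths are in mm, angles in rad, forces in N, time in s.
With the tool pointing down it reaches from about 375 to 900 mm from the base axis. Payload 3.1 kg.
Tool frame: the origin (TCP) lies midway between the tips of the shut fingers; the grasp point (between the pads) lies 19 mm behind it (r.grasp_offset is the distance from the TCP to the grasp point, in mm); z points along the fingers, y is the line along which they close (so a half turn about z gives the same grasp; the last joint's range is limited). The gripper opens to 85 mm and grips with 20 to 120 N. Pads are 22 mm wide; open, the fingers measure 114 mm over their backs; the gripper's body (76 mm by 85 mm) begins 54 mm behind the grasp point. The pads swing forward as they close: fully open they stand 13 mm farther back than shut.
Start: joints at [1.032, 0.527, 1.433, -0, 1.181, -0.178], TCP at [220.598, 584.751, 231.31] pointing down, gripper open.
Joint ranges: [-3.08, 3.08], [-0.75, 2.2], [0.22, 2.44], [-1.43, 4.57], [0, 2.65], [-2.85, 2.85]. Speed limits (rad/s): [2.79, 2.79, 3.14, 3.14, 3.14, 3.14].

INTERFACE

Orientations are given as a rotation vector (axis times angle).
In Python, from rig import r gives the robot as it stands.
- The arm moves only by the shell command python3 -m pendant 'ROWS'. ROWS is JSON, one flat list of numbers, 5 for each row, row after row: the shift along the tool's x, y, z in mm, then the turn about the tool's z in rad, then the finger opening in mm, from 0 to 85.4. In form: [x, y, z, twist, grip, x, y, z, twist, grip, ...]. A call has 1 to 5 rows; each row shifts and turns the commanded pose from where the row before left it, along the tool's axes as they then stand; what a row does not reach is not made up. A row lasts 1/10 s, in which the tool goes at most 50 mm and 8.59 degrees, less where a joint would pass 70% of its speed; a pose out of reach is approached as far as the arm can. A call with a gripper value outside its range is refused whole. The fingers move at their own pace and stop on an object; the grip force is fixed at half the most. Time passes only in rows, so rows that do not move let the fingers close. It gives the time, the measured TCP pose, the force, the opening and the grip force at its end, in the units of the state.
- r.get_state(): the state, without advancing time (a new reading comes with each control period).
- r.camera(name): name is "scene" or "top" or "wrist"; returns a dict with "frame" (400x640x3 uint8, red, green, blue), "depth" (400x640 float32, mm along the optical axis (not along the pixel's ray), 0 where there is no reading), "fx", "fy", "cx", "cy" (pixels), "eye" and "attitude" of the camera in the world. Camera axes: x right, y down, z forward; pixel columns grow to the right and rows downward; lengths in mm; the calibration is good to about 2 mm. A picture is of the moment at which its call begins.
- r.hand_in(): hands the job in; it is judged then, once.
The state is a dict: "time": time; "qpos": joint angles; "joint_vel": joint speeds; "effort": joint torques, N m; "eef_pos": TCP position; "orientation": TCP orientation; "wrist_force": force on the tool from outside, world axes, zero at the start; "ft_torque": the same for the moment, N m; "finger_gap": opening from 0.0 (shut) to 1.0 (fully open); "grasp_force": force on a finger pad.
Only numpy, scipy, OpenCV 4.12 (cv2) and the standard library are available. Lean on these libraries where they do the work, as an engineer would, in place of code of your own. Each camera call takes 0.05 s, during which the arm holds its last target. There are 200 camera calls.

TASK

Get the press-to-run grinder going: first turn the black lock ring on the grinder base clockwise (seen from above) by its yellow tab as far as it goes, to the green locked mark. Then stand the steel grinder cup upright in the base's well, turn it so that its three orange lugs drop into the three slots, push it all the way down against the spring, and finish while still holding it pressed down there (do not let go: it runs only while pressed). Leave the jar, the seedling tray and the blue plate where they are.

Things in the scene. Friction and masses are not known exactly. Their poses are not given: they have to be found in the camera images.
- base: Grinder base: white, round, 132 mm across, bolted down; grey top face 80 mm above the worktop with the well in its middle and the black lock ring round it. Origin: centre of its underside, z up, x along one slot of the well. Marks on the top face: orange lines just outside the three slots, a green (locked) and a red (open) line beside the ring.
- well (a point): Centre of the well's mouth, on its axis, level with the grey top face. Bore 54 mm in diameter, with three vertical slots 12 mm wide reaching out to 36 mm from the axis; the x axis points along the middle of one slot, the others are at +120 and -120 degrees. The slot floors, 20 mm below the top face, stop the cup's lugs: fully home.
- lock_ring (a joint): Turn of the black lock ring (94 to 117 mm diameter, top 2 mm above the grey face) about the well's axis, rad: 0 open, 1.05 locked, at its stop; grows clockwise seen from above; starts at 0 to 0.35. About 2 N at the tab turns it; it stays where left. Until it is locked, red shutters block the slots 4 mm below the top face.
- ring_tab (a point): Middle of the yellow upright tab on the lock ring, 64 mm from the well's axis, 19 mm above the grey top face. Tab: 10 mm thick along the turning direction, 22 mm radially, its top 32 mm above the grey face. About the well's z from its x axis the tab is at +30 degrees with the ring at 0, at -30 degrees when locked. Pinch it from above or push it.
- drive_button (a joint): Steel spring-loaded button in the middle of the well, m: 0 up (its top 20 mm below the grey top face), 0.010 with the cup fully home. About 5 N to start it, 9 N at 0.010; springs back. The cup's weight (1.5 to 2.9 N) alone does not push it down.
- cup_mid (a point): Centre of the grinder cup, 55 mm above its underside, z up its axis. Closed upright cylinder 51 mm in diameter, 110 mm tall: black foot 34 mm high, steel above, grey top. Height of this point above the well's top face: 45 mm with the lugs resting on that face unmeshed, 35 mm with lugs in the slots and foot touching the button, 25 mm fully home.
- cup_foot (a point): Centre of the cup's underside, axes as cup_mid. Foot tapers to 40 mm diameter over its lowest 8 mm. Three orange lugs at 120 degrees stick out of it: 8 mm wide, out to 33 mm from the axis, 10 to 22 mm above the underside. The x axis points through one lug; any lug fits any slot. Orange lines on the cup's grey top lie above the lugs.
- jar_mid (a point): Bystander: centre of an amber glass jar with yellow cap, 56 mm diameter, 95 mm tall (this point 47.5 mm above the worktop). Not to be moved.
- tray: Bystander: seedling tray, green below and black above, 200 by 150 mm and 46 mm high (origin at the centre of its underside, x along the long side). Not to be moved.
- plate: Bystander: flat blue plastic plate, 120 mm diameter, 18 mm high, origin at the centre of its underside. Not to be moved.
Things that resemble listed ones, but are neither listed nor needed, are in the scene too. There is more than one size of the part that bears cup_mid; the job needs the smaller.

How it is judged:
By the outcome, as a careful person would: the job done as asked, in the order asked, and still so for the second after the job is handed in, while the arm keeps its last pose, push and grip.
It also fails if it takes over 67 s, if anything falls off the work surface, if the arm or the gripper's body presses on something with over 40 N, if the wrist force passes 120 N, or if a joint passes its speed limit or range.

## Working session

There is one attempt and no reset: what is moved stays moved. The work goes in short steps, Python scripts to look and compute and a shell command to move; the robot and the scene stay as the last step left them, time stands still between calls to the robot, and variables do not carry over. Pictures are saved under pics/ and viewed, at most 10 in all, crops included, and the job is handed in when it is done.

```bash
mkdir -p pics; ls
cat > h.py <<'E'
import numpy as np, cv2
from scipy.spatial.transform import Rotation as R
from rig import r
def snap(n):
    c=r.camera(n); return c
def att(c):
    a=np.array(c['attitude'],float)
    return R.from_rotvec(a).as_matrix() if a.size==3 else (a if a.shape==(3,3) else R.from_quat(a).as_matrix())
def plane(c,u,v,z):
    d=att(c)@np.array([(u-c['cx'])/c['fx'],(v-c['cy'])/c['fy'],1]); e=np.array(c['eye'],float)
    return e+d*(z-e[2])/d[2]
def cloud(c):
    v,u=np.mgrid[0:400,0:640]; D=c['depth']
    P=np.stack([(u-c['cx'])/c['fx']*D,(v-c['cy'])/c['fy']*D,D],-1)
    return P@att(c).T+np.array(c['eye'],float)
def proj(c,p):
    q=att(c).T@(np.array(p,float)-np.array(c['eye'],float)); return q[0]/q[2]*c['fx']+c['cx'],q[1]/q[2]*c['fy']+c['cy']
def save(c,f): cv2.imwrite(f,c['frame'][...,::-1])
E
python3 - <<'E'
from h import *
import pickle
C={}
for n in('scene','top','wrist'):
    c=snap(n);C[n]=c;print(n,c['eye'],c['attitude'],c['fx'],c['cx'],c['cy'])
pickle.dump(C,open('c0.pkl','wb'))
save(C['top'],'pics/top0.png');save(C['scene'],'pics/scene0.png')
print(r.get_state(), r.grasp_offset)
E
```

```text
pics
scene [ 985.96570886 -713.1387497  1001.08589805] [-2.34030839 -0.66651186  0.26435749] 376.4514545948402 317.76419631138424 202.79491689516934
top [ 466.19556853  -23.53454294 1130.23235489] [-2.17114195  2.17927257 -0.10542477] 419.7025128418137 315.2695103839196 202.8057859588916
wrist [142.50209119 613.33188544 372.52743827] [2.34787971 1.62487171 0.27183776] 341.9595281562685 324.4324162487649 204.11218687368873
{'time': 0.15, 'qpos': array([ 1.03150848e+00,  5.28292389e-01,  1.43364470e+00, -5.55111765e-05,
        1.18141244e+00, -1.78490896e-01]), 'joint_vel': array([-0.00118644, -0.00397099, -0.00371798,  0.0022346 ,  0.00054546,
        0.00013147]), 'effort': array([ 1.11496251e-03, -4.42743874e+01, -1.78276759e+01, -2.70105820e-04,
        5.62327696e-03, -1.84712064e-05]), 'eef_pos': array([220.31894047, 584.26527215, 230.52231042]), 'orientation': array([-5.63534662e-01, -3.09005686e+00,  2.61172030e-03]), 'wrist_force': array([ 0.82055206, -0.01868095,  0.01820521]), 'ft_torque': array([-0.02215285,  0.01950547,  0.00828773]), 'grasp_force': 0.0, 'finger_gap': 1.0015941132241546} 18.700000000000003
```

View pics/top0.png

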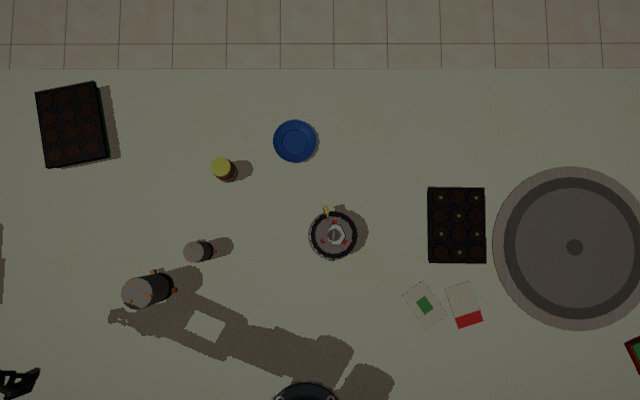

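View pics/scene0.png

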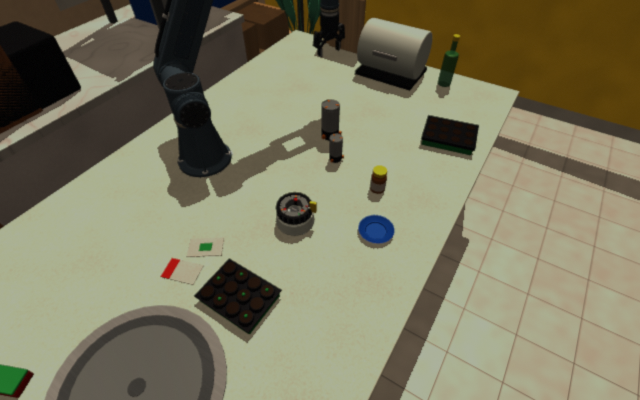

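Top view: small cup at (200,251) and large cup at (148,290). Both carry orange lugs, so they are the look-alikes; the jar at (224,168) has a yellow cap. The base is at (333,235) with its yellow tab at (326,211). I choose the small cup and will measure it and check it in a close crop.

```bash
cat > m0.py <<'E'
from h import *
import pickle
C=pickle.load(open('c0.pkl','rb'))
c=C['top'];P=cloud(c)
def box(name,u0,u1,v0,v1,zmin):
    Q=P[v0:v1,u0:u1].reshape(-1,3);Q=Q[Q[:,2]>zmin]
    print(name,len(Q),'zmax',np.percentile(Q[:,2],[50,95,100]).round(1),Q[:,:2].min(0).round(),Q[:,:2].max(0).round())
box('small',180,235,235,270,95);box('big',110,182,262,315,115);box('base',300,370,195,270,60);box('jar',205,240,150,190,80)
print('table z',np.median(P[100:115,380:420,2]))
# circle of small cup top from top-surface points; two views
def blob(c,z0,z1,xy,rad):
    P=cloud(c);m=(P[...,2]>z0)&(P[...,2]<z1)&(np.hypot(P[...,0]-xy[0],P[...,1]-xy[1])<rad);return P,m
for n in('top','scene'):
    for nm,u,v,z in(('cup',196,252,110),('base',333,235,80)):
        g=plane(C['top'],u,v,z)
        P,m=blob(C[n],z-8,z+8,g[:2],60 if nm=='cup' else 80)
        Q=P[m]
        if len(Q)<5: print(n,nm,len(Q));continue
        (a,b),rad=cv2.minEnclosingCircle(Q[:,:2].astype(np.float32));print(n,nm,g.round(),len(Q),'c',round(a),round(b),'r',round(rad),'zmed',np.median(Q[:,2]).round(1))
# tab
for n in('top','scene'):
    f=C[n]['frame'];h=cv2.cvtColor(f,cv2.COLOR_RGB2HSV);m=cv2.inRange(h,(22,130,90),(34,255,255))
    k,l,s,ce=cv2.connectedComponentsWithStats(m)
    for i in range(1,k):
        if s[i,4]>6: print(n,'yellow',ce[i].round(1),s[i,4],np.median(cloud(C[n])[l==i],0).round())
f=C['top']['frame']
A=cv2.resize(f[195:275,290:375],None,fx=5,fy=5,interpolation=cv2.INTER_CUBIC);B=cv2.resize(f[230:310,115:190],None,fx=5,fy=5,interpolation=cv2.INTER_CUBIC)
im=np.hstack([A,B]);cv2.imwrite('pics/crop0.png',cv2.resize(im,(800,400))[...,::-1])
E
python3 m0.py
```

```text
small 379 zmax [ 110.   113.4 1130.2] [422. -24.] [470. 294.]
big 1035 zmax [ 158.1  161.6 1130.2] [316. -24.] [466. 415.]
base 1431 zmax [  80.9   87.1 1130.2] [ 427. -131.] [556. -14.]
jar 330 zmax [  95.    98.8 1130.2] [466. -24.] [680. 233.]
table z 0.4827679437377128
top cup [444. 261. 110.] 354 c 445 268 r 26 zmed 110.1
top base [484. -71.  80.] 1277 c 486 -73 r 60 zmed 80.9
scene cup [444. 261. 110.] 115 c 445 267 r 30 zmed 110.3
scene base [484. -71.  80.] 687 c 490 -69 r 68 zmed 81.0
top yellow [220.2 166.4] 276 [655. 210.  95.]
top yellow [325.8 209.4] 27 [546. -53. 112.]
scene yellow [456.3  35.2] 31 [ 615. 1021.  239.]
scene yellow [379.7 170.3] 112 [658. 205.  95.]
scene yellow [312.3 202.5] 17 [546. -54. 111.]
```

View crop.

View pics/crop0.png

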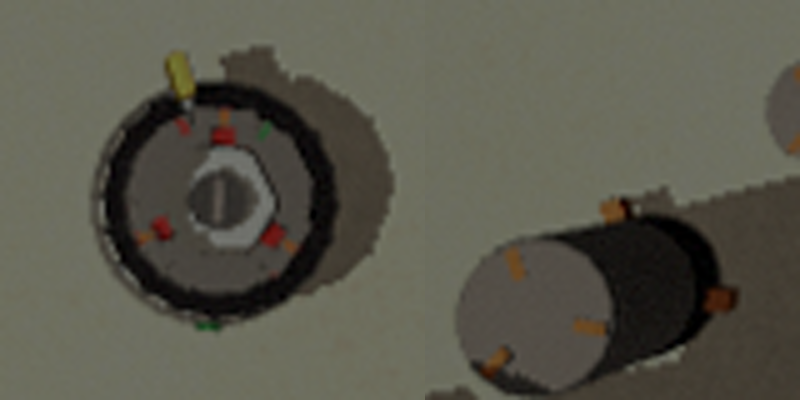

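The crop shows the base with its tab next to the red mark and the three slots at roughly up, lower left and lower right. The neighbouring cup is the large one (top at z 158); the small cup's top is at z 110. I'll go over the small cup first and look from close by.

```bash
cat >> h.py <<'E'
def pose():
    s=r.get_state();M=R.from_rotvec(s['orientation']).as_matrix();return np.array(s['eef_pos']),np.degrees(np.arctan2(M[1,1],M[0,1])),M,s
def to(x,y,z,yaw=None):
    p,w,M,s=pose();d=M.T@(np.array([x,y,z])-p);print('p',p.round(1),'yaw',w.round(2),'shift tool',d.round(1),'F',s['wrist_force'].round(1))
    if yaw is not None:
        t=(w-yaw+180)%360-180;print('twist rad',np.radians(t).round(3))
E
python3 -m pendant '[-40,-27,-5,0,0,-40,-27,-5,0,0,-40,-27,-5,0,0,-40,-27,-5,0,0,-40,-27,0,0,0]'; python3 -m pendant '[-40,-27,0,0,0,-40,-27,0,0,0,-40,-27,0,0,0,0,0,0,0,0,0,0,0,0,0]'
cat > w.py <<'E'
from h import *
import pickle,sys
c=snap('wrist');pickle.dump(c,open(sys.argv[1]+'.pkl','wb'));save(c,'pics/%s.png'%sys.argv[1]);print(np.array(c['eye']).round(),pose()[0].round(1),pose()[1])
E
python3 w.py w1
```

```text
time: 0.65
eef_pos: [361.1, 386.5, 251.9]
orientation: [0.563, 3.09, 0.001]
wrist_force: [0.8, 0.4, 0.4]
finger_gap: 0.144
grasp_force: 0.0
time: 1.15
eef_pos: [444.1, 268.7, 251.0]
orientation: [-0.569, -3.089, 0.0]
wrist_force: [-0.9, 1.3, -0.2]
finger_gap: 0.007
grasp_force: 0.0
[366. 298. 393.] [443.3 269.7 251.1] 69.26851209360159
```

View pics/w1.png

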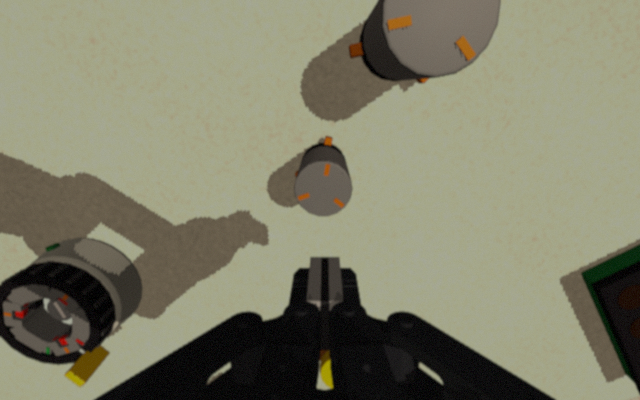

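The small cup's grey top is at (323,188), with orange lines at (327,170), (304,197) and (339,203). The large cup is at (440,30) and the base at (50,320). Now I'll measure the cup.

```bash
cat > cup.py <<'E'
from h import *
import pickle,sys
def orange(f): return cv2.inRange(cv2.cvtColor(f,cv2.COLOR_RGB2HSV),(6,110,80),(20,255,255))
def cup(c,g,z=110,rad=32):
    P=cloud(c);m=(abs(P[...,2]-z)<6)&(np.hypot(P[...,0]-g[0],P[...,1]-g[1])<rad)
    ys,xs=np.nonzero(m);zt=np.median(P[m][:,2])
    cn=max(cv2.findContours(m.astype(np.uint8),0,2)[0],key=cv2.contourArea)
    Q=np.array([plane(c,u,v,zt)[:2] for u,v in cn[:,0]],np.float32);(a,b),rr=cv2.minEnclosingCircle(Q)
    e=cv2.fitEllipse(Q);print('top z',zt.round(1),'circle',round(a,1),round(b,1),round(rr,1),'ellipse',np.round(e[0],1),np.round(e[1],1))
    k,l,s,ce=cv2.connectedComponentsWithStats(orange(c['frame'])&(cv2.dilate(m.astype(np.uint8),np.ones((3,3)))*255))
    an=[]
    for i in range(1,k):
        if s[i,4]>5:
            q=plane(c,*ce[i],zt)[:2]-np.array(e[0]);t=np.degrees(np.arctan2(q[1],q[0]));an.append(t);print(' line',ce[i].round(),s[i,4],'r',np.hypot(*q).round(1),'ang',t.round(1),'mod120',(t%120).round(1))
    if an: print('  mean mod120',np.degrees(np.angle(np.mean(np.exp(3j*np.radians(an)))))/3)
if __name__=='__main__':
    c=pickle.load(open(sys.argv[1]+'.pkl','rb'));cup(c,(float(sys.argv[2]),float(sys.argv[3])),*(map(float,sys.argv[4:])))
E
python3 cup.py w1 445 268
python3 - <<'E'
from h import *
to(556,-15,150,106)
to(487,-72,250,106)
E
```

```text
top z 109.6 circle 444.1 266.7 25.6 ellipse [444.4 267. ] [49.3 50. ]
 line [327. 169.] 67 r 17.5 ang 148.3 mod120 28.3
 line [303. 196.] 68 r 18.4 ang -89.7 mod120 30.3
 line [338. 202.] 64 r 18.4 ang 27.2 mod120 27.2
  mean mod120 28.602776937501023
p [443.3 269.7 251.1] yaw 69.27 shift tool [-206.3 -226.3  100.8] F [0.9 1.3 1.3]
twist rad -0.641
p [443.3 269.7 251.1] yaw 69.27 shift tool [-161.8 -304.1    0.9] F [0.9 1.3 1.3]
twist rad -0.641
```

```bash
python3 -m pendant '[-30,-32,10,0,0,-30,-32,10,0,0,-30,-32,10,0,0,-30,-32,10,0,0,-30,-32,10,0,0]'; python3 -m pendant '[-28,-33,0,0,0,-28,-33,0,0,0,0,0,0,-0.14,0,0,0,0,-0.14,0,0,0,0,-0.14,0]';python3 -m pendant '[0,0,0,-0.14,0,0,0,0,-0.08,0,0,0,0,0,0,0,0,0,0,0]'
python3 w.py w2
cat > base.py <<'E'
from h import *
from cup import orange
import pickle,sys
def base(c,g=(487,-72),zt=80.5):
    P=cloud(c);f=c['frame'];h=cv2.cvtColor(f,cv2.COLOR_RGB2HSV)
    D=np.hypot(P[...,0]-g[0],P[...,1]-g[1])
    # black ring pixels
    m=(h[...,2]<60)&(abs(P[...,2]-82)<5)&(D<66)
    cn=max(cv2.findContours(m.astype(np.uint8)*255,cv2.RETR_EXTERNAL,2)[0],key=cv2.contourArea)
    Q=np.array([plane(c,u,v,zt+2)[:2] for u,v in cn[:,0]],np.float32)
    print('ring outer',cv2.minEnclosingCircle(Q),cv2.fitEllipse(Q)[:2])
    k,l,s,ce=cv2.connectedComponentsWithStats(orange(f)&((D<70)*255).astype(np.uint8))
    pts=[plane(c,*ce[i],zt)[:2] for i in range(1,k) if s[i,4]>8 and abs(np.median(P[l==i][:,2])-80)<4]
    for q in pts: print(' orange',q.round(1),np.hypot(*(q-g)).round(1),np.degrees(np.arctan2(*(q-g)[::-1])).round(1))
    if len(pts)==3:
        (cc),rr=cv2.minEnclosingCircle(np.array(pts,np.float32));A,B,Cc=map(np.array,pts)
        M=2*np.array([B-A,Cc-A]);cc=np.linalg.solve(M,[B@B-A@A,Cc@Cc-A@A]);an=[np.arctan2(*(q-cc)[::-1]) for q in pts]
        print(' slots centre',cc.round(1),'r',np.hypot(*(A-cc)).round(1),np.degrees(an).round(1),'mean mod120',np.degrees(np.angle(np.mean(np.exp(3j*np.array(an)))))/3)
    for nm,lo,hi in(('yellow',(22,120,80),(34,255,255)),('green',(45,100,50),(80,255,255)),('red',(172,120,60),(180,255,255)),('red0',(0,120,60),(5,255,255))):
        k,l,s,ce=cv2.connectedComponentsWithStats(cv2.inRange(h,lo,hi)&((D<90)*255).astype(np.uint8))
        for i in range(1,k):
            if s[i,4]>12:
                q=np.median(P[l==i],0);d=q[:2]-g;print(nm,ce[i].round(),s[i,4],q.round(1),'r',np.hypot(*d).round(1),'ang',np.degrees(np.arctan2(d[1],d[0])).round(1))
if __name__=='__main__': base(pickle.load(open(sys.argv[1]+'.pkl','rb')))
E
python3 base.py w2
```

```text
time: 1.7
eef_pos: [527.4, 67.7, 200.9]
orientation: [-0.558, -3.091, -0.001]
wrist_force: [0.5, -0.8, 0.9]
finger_gap: 0.001
grasp_force: 0.0
time: 2.2
eef_pos: [556.4, -12.7, 201.0]
orientation: [0.105, -3.139, -0.001]
wrist_force: [0.1, -0.0, 0.1]
finger_gap: 0.001
grasp_force: 0.0
time: 2.6
eef_pos: [556.5, -12.9, 201.3]
orientation: [0.438, -3.111, -0.001]
wrist_force: [0.6, -0.3, -0.9]
finger_gap: -0.005
grasp_force: 0.0
[476. -37. 343.] [556.5 -13.2 201.3] 106.02126572633685
ring outer ((485.1310119628906, -73.92578887939453), 58.23843765258789) ((485.944091796875, -73.24229431152344), (103.80677795410156, 108.61589813232422))
 orange [ 462.5 -108.1] 43.6 -124.1
 orange [466.8 -37.2] 40.2 120.1
 orange [526.1 -76.3] 39.4 -6.3
 slots centre [485.2 -73.9] r 41.0 [-123.5  116.6   -3.4] mean mod120 -3.454518529875475
yellow [276. 175.] 544 [542.9 -53.1 110.9] r 59.0 ang 18.6
green [232. 121.] 58 [519.2 -96.4  80.2] r 40.4 ang -37.2
red0 [242.  47.] 237 [ 467.4 -100.8   75.4] r 34.9 ang -124.3
red0 [259.  42.] 15 [461.2 -90.   74.4] r 31.5 ang -145.2
red0 [315.  75.] 190 [471.2 -45.3  75.5] r 31.1 ang 120.6
red0 [260. 124.] 203 [516.9 -76.6  75.5] r 30.3 ang -8.8
red0 [284. 139.] 76 [522.3 -55.8  79.9] r 38.8 ang 24.7
```

View pics/w2.png

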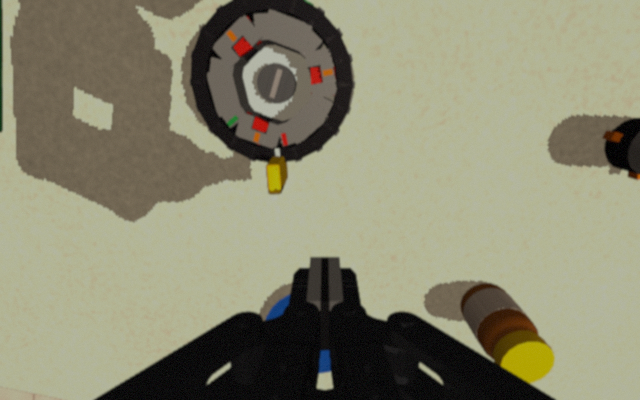

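The well is centred at (485.2,-73.9) with a slot at -3.45°. The tab is at about 19.8° in world axes, beside the red mark (284,139). Next I place the shut fingers on the counterclockwise side of the tab.

Run:
```python
from h import *
to(535.2,-24,91,109.8)
```

```text
p [556.5 -13.2 201.3] yaw 106.02 shift tool [ 23.5  -4.5 110.3] F [0.2 0.5 0.1]
twist rad -0.066
```

```bash
python3 -m pendant '[12,-2,25,-0.066,0,12,-1,25,0,0,0,0,30,0,0,0,0,30,0,0,0,0,0,0,0]'; python3 -m pendant '[0,-5,0,0,0,0,-5,0,0,0,0,-2,0,0,0,0,-2,0,0,0,0,0,0,0,0]'
python3 - <<'E'
from h import *
to(535.2,-24,91,109.8)
E
```

```text
time: 3.15
eef_pos: [531.9, -23.7, 88.2]
orientation: [0.537, -3.088, -0.005]
wrist_force: [-0.6, -0.2, 0.0]
finger_gap: 0.0
grasp_force: 0.0
time: 3.65
eef_pos: [540.4, -38.3, 92.3]
orientation: [-0.539, 3.093, -0.002]
wrist_force: [-0.1, 0.6, -0.6]
finger_gap: -0.002
grasp_force: 0.2
p [540.4 -38.3  92.3] yaw 109.76 shift tool [ 0.  15.2  1.3] F [-0.1  0.6 -0.6]
twist rad -0.001
```

```bash
python3 -m pendant '[-1,-6,0,0.1,0,-1,-6.4,0,0.1,0,-1.2,-6.4,0,0.1,0,-1.2,-6.4,0,0.1,0,-1.2,-6.4,0,0.1,0]'; python3 -m pendant '[-1.2,-6.4,0,0.1,0,-1.2,-6.4,0,0.1,0,-0.8,-3.2,0,0.05,0,0,0,0,0,0,0,0,0,0,0]'
python3 - <<'E'
from h import *
p,w,M,s=pose();d=p[:2]-[485.2,-73.9];print(p,w,np.hypot(*d),np.degrees(np.arctan2(d[1],d[0])),M.T@s['wrist_force'])
E
```

```text
time: 4.15
eef_pos: [549.7, -68.0, 91.9]
orientation: [0.249, 3.131, 0.0]
wrist_force: [-0.6, 2.1, 2.8]
finger_gap: -0.003
grasp_force: 1.2
time: 4.65
eef_pos: [548.8, -84.6, 91.5]
orientation: [0.629, 3.078, -0.001]
wrist_force: [0.7, 0.3, 0.6]
finger_gap: 0.001
grasp_force: 0.0
[548.81139457 -84.63159852  91.50877076] 66.88399510233717 64.51028387484095 -9.575949437683878 [-0.5305495   0.53212332 -0.62785591]
```

```bash
python3 -m pendant '[-0.6,-3.2,0,0.05,0,-0.6,-3.2,0,0.05,0,-0.4,-1.6,0,0.025,0,0,-1.5,0,0.02,0,0,0,0,0,0]';python3 -m pendant '[0,-1.5,0,0.02,0,0,-1.5,0,0.02,0,0,0,0,0,0]'
python3 - <<'E'
from h import *
p,w,M,s=pose();d=p[:2]-[485.2,-73.9];print(p,w,np.hypot(*d),np.degrees(np.arctan2(d[1],d[0])),M.T@s['wrist_force'])
E
```

```text
time: 5.15
eef_pos: [547.0, -93.0, 91.5]
orientation: [0.854, 3.022, 0.002]
wrist_force: [2.5, 4.5, 0.7]
finger_gap: 0.001
grasp_force: 2.6
time: 5.45
eef_pos: [547.3, -93.6, 91.6]
orientation: [0.915, 3.0, 0.008]
wrist_force: [7.9, 11.2, -1.4]
finger_gap: 0.002
grasp_force: 7.1
[547.27704788 -93.60278774  91.62293003] 56.065432442963235 65.12879331538686 -17.609046457596964 [-0.29019962 13.64528038  1.45172282]
```

Force rose to 14 N with no further motion, so the ring is at its stop. Back off, lift and check.

```bash
python3 -m pendant '[0,5,0,0,0,0,5,0,0,0,0,0,-30,0,0,0,0,-40,0,0,0,0,-40,0,0]';python3 -m pendant '[0,0,0,0,0,0,0,0,0,0]'; python3 w.py w3; sed -i 's/g=(487,-72)/g=(485.2,-73.9)/' base.py; python3 base.py w3
python3 - <<'E'
from h import *
for yaw in(28.6,-31.4,-91.4,88.6,148.6,58.6,118.6): to(444.3,266.9,200,yaw)
print(r.get_state()['qpos'])
E
```

```text
time: 5.95
eef_pos: [549.0, -87.9, 201.8]
orientation: [-0.912, -3.003, 0.001]
wrist_force: [0.4, 0.1, 0.8]
finger_gap: -0.0
grasp_force: 0.0
time: 6.15
eef_pos: [550.1, -88.2, 202.2]
orientation: [0.912, 3.004, -0.001]
wrist_force: [-0.4, -0.5, 0.1]
finger_gap: 0.0
grasp_force: 0.0
[481. -42. 344.] [549.2 -87.8 200.9] 56.20982122251137
ring outer ((485.18499755859375, -73.92729949951172), 58.0049934387207) ((484.55548095703125, -73.8683090209961), (104.61358642578125, 107.29573822021484))
 orange [466.9 -37.3] 40.9 116.6
 orange [ 462.5 -108.1] 41.0 -123.6
 orange [526.  -76.4] 40.9 -3.5
 slots centre [485.1 -74. ] r 40.9 [ 116.4 -123.6   -3.4] mean mod120 -3.51884803481837
yellow [292. 204.] 500 [ 535.5 -106.5  111.1] r 60.0 ang -33.0
green [294. 170.] 50 [519.7 -96.7  80.5] r 41.4 ang -33.5
red0 [339. 143.] 69 [521.9 -55.6  80.3] r 41.1 ang 26.5
p [549.2 -87.8 200.9] yaw 56.21 shift tool [284.4 236.5   1. ] F [-0.2  0.3 -0.4]
twist rad 0.482
p [549.2 -87.8 200.9] yaw 56.21 shift tool [284.4 236.5   1. ] F [-0.2  0.3 -0.4]
twist rad 1.529
p [549.2 -87.8 200.9] yaw 56.21 shift tool [284.4 236.5   1. ] F [-0.2  0.3 -0.4]
twist rad 2.576
p [549.2 -87.8 200.9] yaw 56.21 shift tool [284.4 236.5   1. ] F [-0.2  0.3 -0.4]
twist rad -0.565
p [549.2 -87.8 200.9] yaw 56.21 shift tool [284.4 236.5   1. ] F [-0.2  0.3 -0.4]
twist rad -1.613
p [549.2 -87.8 200.9] yaw 56.21 shift tool [284.4 236.5   1. ] F [-0.2  0.3 -0.4]
twist rad -0.042
p [549.2 -87.8 200.9] yaw 56.21 shift tool [284.4 236.5   1. ] F [-0.2  0.3 -0.4]
twist rad -1.089
[-3.59202402e-01  4.74315387e-01  1.63804409e+00 -6.41753625e-04
  1.03056877e+00 -1.33991792e+00]
```

The tab is at -33.0° on the green mark (-33.5°) and the shutters are gone, so the ring is locked. Now the cup.

```bash
python3 -m pendant '[36,30,0,0,85,36,30,0,0,85,36,30,0,0,85,36,30,0,0,85,36,30,0,0,85]'; python3 -m pendant '[35,29,0,0,85,35,29,0,0,85,34,28.5,0,0,85,0,0,0,0,85,0,0,0,0,85]'; python3 w.py w4; python3 cup.py w4 444.3 266.9
python3 - <<'E'
from h import *
to(444.3,266.9,58)
E
```

```text
time: 6.7
eef_pos: [481.7, 138.2, 199.4]
orientation: [-0.913, -3.002, 0.003]
wrist_force: [0.9, 0.8, 0.2]
finger_gap: 0.846
grasp_force: 0.0
time: 7.2
eef_pos: [443.9, 267.0, 199.6]
orientation: [-0.908, -3.005, 0.004]
wrist_force: [1.0, 0.3, -0.0]
finger_gap: 0.997
grasp_force: 0.0
[375. 313. 342.] [444.6 266.1 199.9] 56.26476362280988
top z 109.6 circle 444.1 267.1 25.5 ellipse [444.2 267.2] [49.4 50.1]
 line [324. 185.] 97 r 17.3 ang 149.0 mod120 29.0
 line [347. 220.] 94 r 18.3 ang 26.5 mod120 26.5
 line [304. 222.] 92 r 18.5 ang -88.9 mod120 31.1
  mean mod120 28.850298840507644
p [444.6 266.1 199.9] yaw 56.26 shift tool [  0.5   0.9 141.9] F [-0.4 -0.  -0.6]
```

```bash
python3 -m pendant '[0.5,1,35,0,85,0,0,35,0,85,0,0,35,0,85,0,0,25,0,85,0,0,12,0,85]'; python3 -m pendant '[0,0,0,0,85,0,0,0,0,40,0,0,0,0,40,0,0,0,0,40,0,0,0,0,40]'; python3 -m pendant '[0,0,0,0,40,0,0,0,0,40,0,0,0,0,40]'
```

```text
time: 7.75
eef_pos: [444.7, 265.4, 56.7]
orientation: [-0.916, -3.001, 0.005]
wrist_force: [-0.1, -0.3, 0.0]
finger_gap: 0.993
grasp_force: 0.0
time: 8.25
eef_pos: [446.4, 267.8, 60.9]
orientation: [0.912, 3.004, 0.001]
wrist_force: [0.1, -2.1, 6.6]
finger_gap: 0.579
grasp_force: 61.1
time: 8.55
eef_pos: [446.4, 267.8, 60.9]
orientation: [0.911, 3.004, 0.001]
wrist_force: [-1.1, -2.9, 6.3]
finger_gap: 0.588
grasp_force: 61.1
```

```bash
python3 -m pendant '[0,0,-15,0,40,0,0,-30,0,40,0,0,-35,0,40,0,0,-35,0,40,0,0,-25,0,40]'; python3 -m pendant '[0,0,0,0,40,0,0,0,0,40]'; python3 w.py w5
python3 - <<'E'
from h import *
import pickle
from cup import cup
c=pickle.load(open('w5.pkl','rb'));P=cloud(c);p,w,M,s=pose()
m=np.hypot(P[...,0]-p[0],P[...,1]-p[1])<20;Q=P[m&(c['depth']>0)];Q=Q[Q[:,2]<p[2]+60];print('z top',np.percentile(Q[:,2],[50,80,95]),s['grasp_force'],s['wrist_force'])
cup(c,p[:2],np.percentile(Q[:,2],60),27)
to(485.1,-74.0,p[2])
E
```

```text
time: 9.05
eef_pos: [446.1, 268.2, 202.0]
orientation: [0.912, 3.004, 0.003]
wrist_force: [-0.3, 0.4, -2.0]
finger_gap: 0.581
grasp_force: 62.2
time: 9.25
eef_pos: [445.4, 267.9, 199.6]
orientation: [0.912, 3.005, 0.001]
wrist_force: [-0.1, -0.4, -1.5]
finger_gap: 0.584
grasp_force: 62.2
[376. 314. 342.] [444.7 267.6 198.6] 56.216368005520074
z top [248.50329528 248.99984288 249.49894383] 62.241164445877075 [ 0.1604284   1.01389726 -2.0055199 ]
top z 248.5 circle 442.2 269.9 26.1 ellipse [441.4 270.5] [47.7 49.8]
 line [323. 299.] 386 r 14.1 ang 148.1 mod120 28.1
 line [372. 364.] 298 r 20.4 ang 19.4 mod120 19.4
 line [281. 369.] 301 r 20.6 ang -80.4 mod120 39.6
  mean mod120 28.97255078393533
p [444.7 267.6 198.6] yaw 56.22 shift tool [-2.235e+02 -2.614e+02  1.000e-01] F [ 0.2  1.  -2. ]
```

View pics/w5.png

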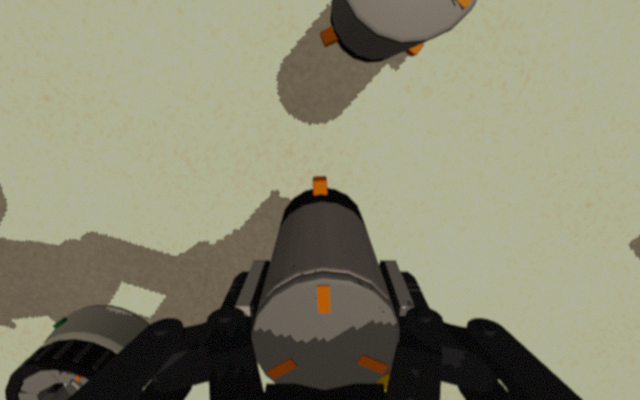

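The cup is held upright, with its top lines at (323,299), (372,364) and (281,369). Its lug angle is about 29°. Now carry it over the well and turn it.

```bash
python3 -m pendant '[-28,-32.7,0,0,40,-28,-32.7,0,0,40,-28,-32.7,0,0,40,-28,-32.7,0,0,40,-28,-32.7,0,0,40]'; python3 -m pendant '[-28,-32.7,0,0,40,-28,-32.7,0,0,40,-27,-33,0,0,40,0,0,0,0.142,40,0,0,0,0.142,40]';python3 -m pendant '[0,0,0,0.142,40,0,0,0,0.141,40,0,0,0,0,40,0,0,0,0,40]'
cat > pos.py <<'E'
from h import *
ps=[pose()[0]]
to(485,-74.5,145,23.7);print(r.get_state()['grasp_force'],r.get_state()['ft_torque'].round(2))
E
python3 pos.py; python3 w.py w6; python3 pos.py;python3 - <<'E'
from h import *
import pickle
from cup import orange
c=pickle.load(open('w6.pkl','rb'));P=cloud(c)
k,l,s,ce=cv2.connectedComponentsWithStats(orange(c['frame']))
for i in range(1,k):
    if s[i,4]>15: print(ce[i].round(1),s[i,4],np.median(P[l==i],0).round(1))
E
```

```text
time: 9.8
eef_pos: [469.8, 52.6, 197.5]
orientation: [-0.911, -3.002, 0.001]
wrist_force: [0.7, -1.3, -1.9]
finger_gap: 0.586
grasp_force: 62.6
time: 10.3
eef_pos: [484.3, -75.3, 197.3]
orientation: [-1.341, -2.836, 0.0]
wrist_force: [-0.4, 1.3, -1.4]
finger_gap: 0.586
grasp_force: 62.6
time: 10.7
eef_pos: [484.6, -73.6, 198.0]
orientation: [-1.712, -2.631, 0.001]
wrist_force: [-0.2, 0.6, -2.1]
finger_gap: 0.59
grasp_force: 62.6
p [484.6 -73.6 198. ] yaw 23.89 shift tool [-1.1  0.1 53. ] F [-0.2  0.6 -2.1]
twist rad 0.003
62.59283781051636 [-0.08  0.01  0.06]
[452.   2. 340.] [484.8 -73.6 198.3] 23.864167333370418
p [484.8 -73.6 198.3] yaw 23.86 shift tool [-1.  -0.  53.3] F [-0.4  0.2 -1.8]
twist rad 0.003
62.59293794631958 [ 0.04  0.03 -0.01]
[321.7 146.2] 65 [466.8 -37.5  80. ]
[319.4 185.4] 303 [470.3 -46.2 158.5]
[368.9 219.5] 57 [526.3 -76.5  80. ]
[278.9 224.1] 17 [ 460.1 -109.7   79.5]
[323.3 299. ] 387 [476.9 -55.8 247.7]
[371.9 364.1] 330 [502.6 -73.  247.2]
[281.3 368.7] 335 [474.9 -86.9 247.8]
```

View pics/w6.png

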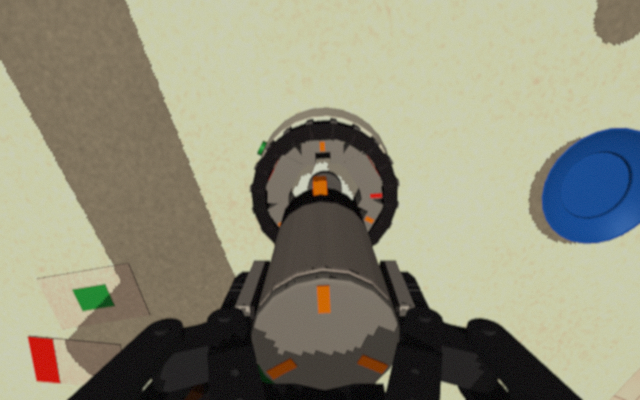

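The held cup is over the well. The lug (319,185) points at the slot line (322,146), and the angle is within 1°. The cup needs about 1.3 mm toward -y, then the descent.

```bash
python3 -m pendant '[-1.3,-0.2,15,0,40,0,0,20,0,40,0,0,12,0,40,0,0,4,0,40,0,0,0,0,40]'; python3 -m pendant '[0,0,3,0,40,0,0,3,0,40,0,0,3,0,40,0,0,0,0,40]'; python3 pos.py
```

```text
time: 11.25
eef_pos: [485.3, -75.0, 147.7]
orientation: [-1.715, -2.63, 0.001]
wrist_force: [0.4, -0.8, -2.7]
finger_gap: 0.588
grasp_force: 62.6
time: 11.65
eef_pos: [485.6, -75.1, 139.2]
orientation: [-1.717, -2.631, 0.0]
wrist_force: [0.2, -0.1, -2.3]
finger_gap: 0.588
grasp_force: 62.6
p [485.6 -75.1 139.2] yaw 23.73 shift tool [ 0.8 -0.3 -5.8] F [ 0.2 -0.1 -2.3]
twist rad 0.0
62.63906121253967 [ 0.01 -0.01 -0.  ]
```

```bash
python3 -m pendant '[0,0,2.5,0,40,0,0,2.5,0,40,0,0,2,0,40,0,0,0,0,40]'; python3 pos.py; python3 -m pendant '[0,0,2,0,40,0,0,2,0,40,0,0,0,0,40]'; python3 pos.py
```

```text
time: 12.05
eef_pos: [485.5, -75.1, 132.0]
orientation: [-1.717, -2.63, 0.0]
wrist_force: [0.3, 0.2, -1.6]
finger_gap: 0.585
grasp_force: 62.6
p [485.5 -75.1 132. ] yaw 23.72 shift tool [  0.8  -0.2 -13. ] F [ 0.3  0.2 -1.6]
twist rad 0.0
62.63831377029419 [-0.05  0.    0.01]
time: 12.35
eef_pos: [485.6, -75.1, 128.1]
orientation: [-1.717, -2.63, 0.0]
wrist_force: [-0.1, -0.4, -1.5]
finger_gap: 0.582
grasp_force: 62.6
p [485.6 -75.1 128.1] yaw 23.72 shift tool [  0.8  -0.3 -16.9] F [-0.1 -0.4 -1.5]
twist rad 0.0
62.638442516326904 [ 0.02  0.02 -0.03]
```

No contact so far and the lugs are below the rest height. Carry on down.

```bash
python3 -m pendant '[0,0,2,0,40,0,0,2,0,40,0,0,2,0,40,0,0,0,0,40]'; python3 pos.py; python3 -m pendant '[0,0,2,0,40,0,0,2,0,40,0,0,0,0,40]'; python3 pos.py
```

```text
time: 12.75
eef_pos: [485.5, -75.1, 122.0]
orientation: [-1.717, -2.63, 0.0]
wrist_force: [0.3, 0.0, -1.6]
finger_gap: 0.591
grasp_force: 62.6
p [485.5 -75.1 122. ] yaw 23.72 shift tool [  0.7  -0.2 -23. ] F [ 0.3  0.  -1.6]
twist rad 0.0
62.638657093048096 [-0.02 -0.01 -0.06]
time: 13.05
eef_pos: [485.9, -75.3, 118.6]
orientation: [1.717, 2.63, 0.0]
wrist_force: [-1.7, 0.3, 4.0]
finger_gap: 0.587
grasp_force: 62.9
p [485.9 -75.3 118.6] yaw 23.72 shift tool [  1.1  -0.5 -26.4] F [-1.7  0.3  4. ]
twist rad 0.0
62.85282611846924 [0.12 0.21 0.09]
```

Meshed, and the foot is on the button at about 120. Press down.

```bash
python3 -m pendant '[0,0,2,0,40,0,0,2,0,40,0,0,2,0,40,0,0,0,0,40]'; python3 pos.py; python3 -m pendant '[0,0,1.5,0,40,0,0,1,0,40,0,0,0,0,40]'; python3 pos.py
```

```text
time: 13.45
eef_pos: [485.9, -75.3, 112.4]
orientation: [1.717, 2.63, 0.0]
wrist_force: [-1.3, -0.3, 6.6]
finger_gap: 0.586
grasp_force: 63.0
p [485.9 -75.3 112.4] yaw 23.72 shift tool [  1.1  -0.5 -32.6] F [-1.3 -0.3  6.6]
twist rad 0.0
63.030349016189575 [0.04 0.23 0.03]
time: 13.75
eef_pos: [485.9, -75.3, 111.0]
orientation: [1.717, 2.63, 0.0]
wrist_force: [-3.7, 1.5, 12.7]
finger_gap: 0.584
grasp_force: 64.1
p [485.9 -75.3 111. ] yaw 23.73 shift tool [  1.1  -0.5 -34. ] F [-3.7  1.5 12.7]
twist rad 0.001
64.10797834396362 [0.12 0.45 0.07]
```

```bash
python3 -m pendant '[0,0,1,0,40,0,0,1,0,40,0,0,0,0,40]'; python3 pos.py; python3 w.py w7
python3 - <<'E'
from h import *
import pickle
from cup import orange
c=pickle.load(open('w7.pkl','rb'));P=cloud(c);p=pose()[0]
m=(np.hypot(P[...,0]-p[0],P[...,1]-p[1])<20)&(c['depth']>0)&(P[...,2]<p[2]+60);print('top z',np.median(P[m][:,2]))
t=snap('top');P=cloud(t);h=cv2.cvtColor(t['frame'],cv2.COLOR_RGB2HSV)
for q in ((545,-53),(538,-109)): pass
E
```

```text
time: 14.05
eef_pos: [485.9, -75.3, 110.6]
orientation: [1.716, 2.629, 0.0]
wrist_force: [-6.3, 2.5, 27.9]
finger_gap: 0.585
grasp_force: 65.0
p [485.9 -75.3 110.6] yaw 23.74 shift tool [  1.   -0.4 -34.4] F [-6.3  2.5 27.9]
twist rad 0.001
64.95898962020874 [ 0.36  0.79 -0.02]
[452.   1. 253.] [485.9 -75.3 110.7] 23.743747058817153
top z 159.65802103367707
```

View pics/w7.png

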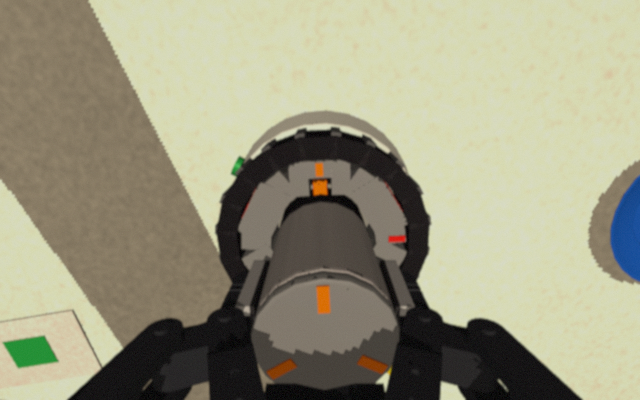

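The lug (320,188) is down in its slot. The cup's top is at z 159.7 against 160 for fully home, and the 28 N reading means it is on the hard stop and held. Handing in.

```bash
python3 -c "
from rig import r
print(r.hand_in())"
```

```text
the job is handed in; nothing more can be done
None
```

The job is handed in: the lock ring was turned to its stop at the green mark, then the small cup was set with its lugs in the slots and pushed fully home (top at 159.7 mm, about 28 N), and the arm is still pressing it; the jar, tray and plate were not approached.

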